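Lay out the vacuum fittings for reassembly

TASK

The four vacuum fittings stand in the storage rack in the order in which they came off the pump line; move them all to the empty assembly rack in the reverse order, ready to go back on, so that, seen from the robot, the piece at the left end of the storage row ends at the right end of the assembly row, and so on along the row. Set each piece down gently (no dropping or banging), upright on its flange and flat in the middle of its own seat, and let go.

Things in the scene. Friction and masses are not known exactly. Their poses are not given: they have to be found in the camera images.
- bellows_center (a point): the bellows piece: stainless, a ribbed barrel 46 mm across from 12 to 74 mm up, with a flat flange 40 mm across and 7 mm thick at each end, 86 mm tall; loose, about 160 g, standing upright on its flange in one of the storage rack's seats, any way round (it is round). The point is on its axis, half-way up (43 mm above its foot); z runs up its axis.
- nipple_center (a point): the straight nipple: a smooth stainless tube 26 mm across with an equal flat flange 40 mm across and 7 mm thick at each end (like a spool), 70 mm tall; loose, about 140 g, standing upright on its flange in one of the storage rack's seats, any way round (it is round). The point is on its axis, half-way up (35 mm above its foot); z runs up its axis.
- stub_center (a point): the weld stub, the shortest piece, stainless: one flange 40 mm across and 7 mm thick at the foot and a plain smooth tube 30 mm across from there to its top, no flange at the top, 58 mm tall; loose, about 110 g, standing upright on its flange in one of the storage rack's seats, any way round (it is round). The point is on its axis, half-way up (29 mm above its foot); z runs up its axis.
- valve_center (a point): the hand valve, the tallest piece: flange 40 mm across and 7 mm thick at the foot, a metal body 36 mm across up to 62 mm, a neck 20 mm across up to 72 mm and a black fluted knob, 41 mm across, on top, 104 mm tall; the knob does not turn; loose, about 240 g, standing upright on its flange in one of the storage rack's seats, any way round (it is round). The point is on its axis, half-way up (52 mm above its foot); z runs up its axis.
- home_bellows (a point): the seat of the storage rack in which the bellows stands at the start (fixed; it stays there when the bellows has gone, and so marks its first place in the row). A white square tray, 70 mm outside, 62 mm inside, rim 4 mm high. The point is the centre of its floor, 12 mm above the table; axes parallel to the storage rack's.
- home_nipple (a point): the seat of the storage rack in which the nipple stands at the start (fixed; it stays there when the nipple has gone, and so marks its first place in the row). A white square tray, 70 mm outside, 62 mm inside, rim 4 mm high. The point is the centre of its floor, 12 mm above the table; axes parallel to the storage rack's.
- home_stub (a point): the seat of the storage rack in which the stub stands at the start (fixed; it stays there when the stub has gone, and so marks its first place in the row). A white square tray, 70 mm outside, 62 mm inside, rim 4 mm high. The point is the centre of its floor, 12 mm above the table; axes parallel to the storage rack's.
- home_valve (a point): the seat of the storage rack in which the valve stands at the start (fixed; it stays there when the valve has gone, and so marks its first place in the row). A white square tray, 70 mm outside, 62 mm inside, rim 4 mm high. The point is the centre of its floor, 12 mm above the table; axes parallel to the storage rack's.
- storage_rack: the fixed rack with a dark grey board that holds the four pieces at the start. Origin: centre of its underside, on the table; y along it (to the robot's left within 9 degrees), z up. 72 mm wide, 352 mm long, end cheeks 22 mm high; seat centres at y = +0.12, +0.04, -0.04, -0.12 m, x = 0, floors 12 mm up.
- assembly_rack: the fixed rack with a bright aluminium board, empty at the start, near or beyond the other. Origin: centre of its underside, on the table; y along it (to the robot's left within 9 degrees), z up. 72 mm wide, 352 mm long, end cheeks 22 mm high; seat centres at y = +0.12, +0.04, -0.04, -0.12 m, x = 0, floors 12 mm up. Its seats are white trays, 62 mm square inside, rim 4 mm high.
Mind the look-alikes: they are no part of the job. What is meant by the part that bears valve_center is not red, and is the smaller of those in its own colour. Leave any blue or green look-alike of the part that bears nipple_center alone.

How it is judged:
By the outcome, as a careful person would: the job done as asked, in the order asked, and still so for the second after the job is handed in, with the robot touching nothing.
It also fails if it takes over 90 s, if anything falls off the work surface, if the arm or the gripper's body presses on something with over 40 N, if the wrist force passes 120 N, or if a joint passes its speed limit or range.

ROBOT

A 7-joint arm with a two-finger parallel gripper is mounted at the origin on the work surface. World frame = base frame: x ahead of the robot, y to its left, z up, the work surface at z = 0. Lengths are in m, angles in rad, forces in N, time in s.
With the tool pointing down it reaches from about 0.4 to 0.85 m from the base axis. Payload 10.4 kg.
Tool frame: the origin (TCP) lies midway between the tips of the shut fingers; the grasp point (between the pads) lies 19 mm behind it; z points along the fingers, x is the direction in which the jaws open and shut, and the axes are right-handed (so a half turn about z gives the same grasp; the last joint's range is limited). The gripper opens to 85 mm and grips with 20 to 120 N. Pads are 22 mm wide; open, the fingers measure 114 mm over their backs; the gripper's body (76 mm by 85 mm) begins 54 mm behind the grasp point. The pads swing forward as they close: fully open they stand 13 mm farther back than shut.
Start: joints at [-1.133, 0.332, -0.065, 1.46, 0.022, 1.35, -0.088], TCP at [0.278, 0.56, 0.231] pointing down, gripper open.
Joint ranges: [-2.6, 2.6], [-0.5, 2.12], [-1.47, 1.34], [0.16, 2.42], [-1.27, 4.41], [0.06, 2.06], [-2.6, 2.6]. Speed limits (rad/s): [2.22, 2.22, 2.79, 2.79, 3.14, 3.14, 3.14].

INTERFACE

Orientations are given as a unit quaternion [x, y, z, w].
In Python, from workcell import monitor, eyes, ticket, models gives the robot as it stands.
- The arm moves only by the tool servo_tool, never from a script. Its argument "motion" is a list of rows, each a list of 7 numbers: the opening, from 0 (shut) to 1 (fully open), then the shift along the tool's x, y, z in m, then the turn, a rotation vector about the tool's x, y, z in degrees. In form: [[fingers, tx, ty, tz, rx, ry, rz], ...]. A call has 1 to 20 rows; each row is the pose to reach, as a shift and turn from the pose commanded when the call began, along the tool's axes at that moment; what a row does not reach only later rows make up. A row lasts 1/8 s, in which the tool goes at most 62.5 mm and 10.7 degrees, less where a joint would pass 70% of its speed; a pose out of reach is approached as far as the arm can. A call with a gripper value outside its range is refused whole. The fingers move at their own pace and stop on an object; "grip_force" is the grip in N (left out, the last holds). Time passes only in rows, so rows that repeat a pose let the fingers close. It gives the time, the measured TCP pose, the force and the opening at its end, in the units of the state.
- monitor.get_obs(): the state, without advancing time (a new reading comes with each control period).
- eyes.camera(name): name is "scene" or "top"; returns (picture, depth): 400x640x3 uint8, blue, green, red; 400x640 float32, m along the optical axis (not along the pixel's ray), 0 where there is no reading.
- eyes.camera_info(name): a dict with "intrinsics" (3x3 intrinsics, pixels), "extrinsics" (4x4, takes a point from world to camera coordinates). Camera axes: x right, y down, z forward; pixel columns grow to the right and rows downward; lengths in m; the calibration is good to about 2 mm. A picture is of the moment at which its call begins. camera_info takes no time and is no camera call.
- ticket.hand_in(): hands the job in, once; it reports no verdict.
Trained networks look in the newest picture that a camera, given by its name, has taken for a name from the list of things; names that differ only in an ending like _2 or _b are one class to them, and where a whole thing is asked for, a point or a joint stands for the part that bears it (a point fixed in the world has none). Each returns a list of dicts, best first, with "confidence" (0 to 1); they miss things now and then, are a little off and sometimes report something else, mostly with a low value. They report only what shows in the picture. A call takes as long as a camera call. They do not tell look-alikes from the thing itself.
- models.boxes_of(camera, thing): "point" ([x, y, z] in m, in the coordinates of the camera as it stood for that picture, good to about 4 mm: the middle of the surface that is visible of it).
The state is a dict: "clock": time; "joint_pos": joint angles; "joint_velocities": joint speeds; "tau": joint torques, N m; "position": TCP position; "ee_rot": TCP orientation; "ft_force": force on the tool from outside, world axes, zero at the start; "torque": the same for the moment, N m; "grip_width": opening from 0.0 (shut) to 1.0 (fully open).
Only numpy, scipy, OpenCV 4.12 (cv2) and the standard library are available. Lean on these libraries where they do the work, as an engineer would, in place of code of your own. Each camera call takes 0.05 s, during which the arm holds its last target. There are 200 camera calls.

## Working session

There is one attempt and no reset: what is moved stays moved. The work goes in short steps, Python scripts to look and compute and a tool call to move; the robot and the scene stay as the last step left them, time stands still between calls to the robot, and variables do not carry over. Pictures are saved under pics/ and viewed, about 12 in all and at most 16, crops included, and the job is handed in when it is done.

Besides the shell and the picture viewer there is one more tool, called as a command line: name --pt "numbers of a row" for each row, then --argument value for the rest. servo_tool: Moves the arm, as the interface text tells. Its arguments: {"type":"object","properties":{"motion":{"type":"array"},"grip_force":{"type":"number"}},"required":["motion"]}

```bash
mkdir -p pics; cat > h.py <<'E'
import numpy as np, cv2
from workcell import monitor, eyes, ticket, models
def world(cam,p):
    E=np.array(eyes.camera_info(cam)["extrinsics"]); return (np.linalg.inv(E)@np.append(p,1))[:3]
def pix(cam,p):
    K=np.array(eyes.camera_info(cam)["intrinsics"]); q=K@np.array(p); return q[:2]/q[2]
def cloud(cam,d):
    i=eyes.camera_info(cam);K=np.array(i["intrinsics"]);T=np.linalg.inv(np.array(i["extrinsics"]))
    v,u=np.mgrid[:400,:640]; P=np.stack([(u-K[0,2])/K[0,0]*d,(v-K[1,2])/K[1,1]*d,d],-1)
    return P@T[:3,:3].T+T[:3,3]
E
python3 - <<'E'
from h import *
for c in("scene","top"):
    im,d=eyes.camera(c); cv2.imwrite(f"pics/{c}0.png",im); np.save(c+"0.npy",d)
    for t in("bellows_center","nipple_center","stub_center","valve_center","home_bellows","storage_rack","assembly_rack"):
        for r in models.boxes_of(c,t)[:5]: print(c,t,round(r["confidence"],2),world(c,r["point"]).round(3),pix(c,r["point"]).round())
o=monitor.get_obs(); print(o["position"],o["ee_rot"],o["clock"],o["grip_width"])
E
```

```text
scene bellows_center 0.73 [ 0.669 -0.044  0.06 ] [289. 196.]
scene nipple_center 0.96 [0.754 0.301 0.042] [320. 310.]
scene nipple_center 0.96 [ 0.771 -0.015  0.041] [252. 219.]
scene nipple_center 0.95 [0.653 0.122 0.052] [326. 234.]
scene stub_center 0.94 [0.661 0.032 0.044] [305. 217.]
scene valve_center 0.89 [0.642 0.189 0.07 ] [347. 244.]
scene valve_center 0.81 [0.539 0.223 0.111] [403. 223.]
scene valve_center 0.66 [0.589 0.306 0.062] [404. 275.]
scene home_bellows 0.53 [ 0.687 -0.04   0.008] [283. 217.]
scene storage_rack 0.71 [0.665 0.232 0.008] [346. 285.]
scene assembly_rack 0.77 [ 0.479 -0.025  0.008] [361. 202.]
top bellows_center 0.66 [ 0.654 -0.053  0.099] [384. 166.]
top nipple_center 0.83 [ 0.761 -0.026  0.07 ] [369. 117.]
top nipple_center 0.81 [0.642 0.107 0.081] [306. 174.]
top nipple_center 0.75 [0.743 0.29  0.068] [218. 127.]
top stub_center 0.62 [0.649 0.032 0.071] [342. 171.]
top stub_center 0.29 [ 0.468 -0.044  0.008] [377. 256.]
top stub_center 0.2 [ 0.654 -0.053  0.099] [384. 166.]
top stub_center 0.17 [0.642 0.063 0.006] [327. 177.]
top valve_center 0.62 [0.631 0.181 0.119] [268. 178.]
top valve_center 0.59 [0.529 0.209 0.141] [252. 229.]
top valve_center 0.57 [0.623 0.182 0.013] [273. 186.]
top valve_center 0.56 [0.579 0.288 0.1  ] [216. 205.]
top home_bellows 0.9 [ 0.651 -0.036  0.013] [372. 172.]
top storage_rack 0.57 [0.64  0.062 0.008] [328. 178.]
top assembly_rack 0.96 [ 0.468 -0.044  0.007] [377. 256.]
[0.27791672 0.55983035 0.23136014] [ 8.49896538e-01  5.26949591e-01  5.00658024e-05 -2.65697391e-05] 0.8 0.9993847010136301
```

```bash
sleep 1; ls pics
```

```text
scene0.png
top0.png
```

View pics/scene0.png

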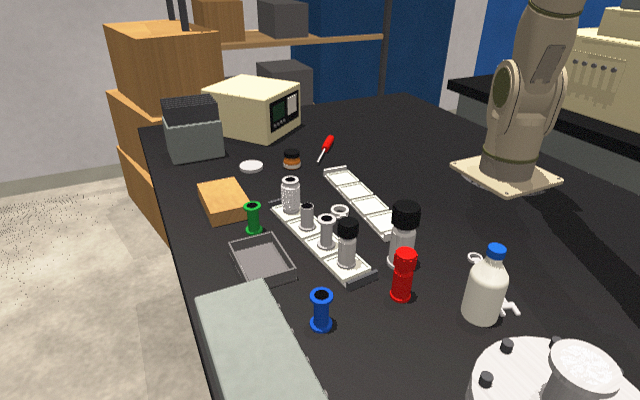

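View pics/top0.png

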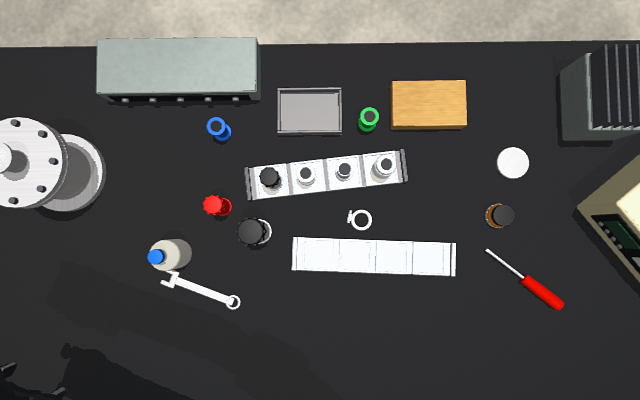

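The storage row, left to right from the robot (+y first), is:
- valve, at (268,178) in the top view
- nipple, at (306,174)
- stub, at (343,171)
- bellows, at (385,166)

The larger black-knob valve at (252,231), the red valve, and the blue and green nipples are decoys. The empty assembly rack is centred at (374,256). Next I'll measure these positions more precisely.

```bash
python3 - <<'E'
from h import *
d=np.load("top0.npy"); P=cloud("top",d); im=cv2.imread("pics/top0.png")
X,Y,Z=P[...,0],P[...,1],P[...,2]
print("table z",np.median(Z[290:310,300:400]))
for n,c in(("storage",(.643,.062)),("assembly",(.468,-.044))):
    m=(abs(X-c[0])<.075)&(abs(Y-c[1])<.21)&(Z>.005)&(Z<.03)&(d>0)
    k,l,s,_=cv2.connectedComponentsWithStats(m.astype(np.uint8)); i=1+np.argmax(s[1:,4])
    q=P[(l==i)]
    r=cv2.minAreaRect((q[:,:2]*1000).astype(np.float32)); print(n,r,len(q), np.percentile(q[:,2],[5,50,95]).round(4))
for n,c,h in(("bellows",(.654,-.053),.098),("nipple",(.642,.107),.082),("stub",(.649,.032),.070),("valve",(.631,.181),.116),("BIG",(.529,.209),.15)):
    m=(np.hypot(X-c[0],Y-c[1])<.045)&(abs(Z-h)<(.012 if n!="BIG" else .03))
    q=P[m]; e=cv2.minEnclosingCircle((q[:,:2]*1000).astype(np.float32)); print(n,len(q),e,np.median(q[:,2]).round(3),q[:,:2].min(0).round(3),q[:,:2].max(0).round(3))
m=(abs(X-.565)<.025)&(abs(Y-.003)<.05)&(Z>.002); print("ring",P[m].min(0),P[m].max(0))
E
```

```text
table z -0.0002340567187113507
storage ((647.6535034179688, 65.39115142822266), (71.85652160644531, 351.7752990722656), 6.066734313964844) 3615 [0.0061 0.0126 0.0211]
assembly ((467.90283203125, -36.300872802734375), (352.6226501464844, 72.47917938232422), 87.32376098632812) 5043 [0.0064 0.0121 0.0193]
bellows 300 ((658.9962158203125, -56.18851852416992), 20.958309173583984) 0.098 [ 0.639 -0.076] [ 0.677 -0.037]
nipple 290 ((644.3181762695312, 107.50704193115234), 19.781282424926758) 0.082 [0.625 0.088] [0.664 0.127]
stub 168 ((653.5106811523438, 26.269210815429688), 15.124235153198242) 0.07 [0.639 0.013] [0.667 0.04 ]
valve 301 ((634.4564819335938, 179.80450439453125), 20.30893898010254) 0.115 [0.615 0.16 ] [0.653 0.2  ]
BIG 616 ((525.3946533203125, 213.27044677734375), 28.510356903076172) 0.141 [0.498 0.185] [0.551 0.242]
ring [ 0.54000427 -0.04668342  0.00200939] [0.58963988 0.05293223 0.01849154]
```

servo_tool --pt "1 0 0 -0.02 0 0 0" --pt "1 -0.182 0.488 -0.02 0 0 63.6" --pt "1 -0.182 0.488 -0.02 0 0 63.6" --pt "1 -0.182 0.488 -0.02 0 0 63.6" --pt "1 -0.182 0.488 -0.02 0 0 63.6" --pt "1 -0.182 0.488 -0.02 0 0 63.6" --pt "1 -0.182 0.488 -0.02 0 0 63.6" --pt "1 -0.182 0.488 -0.02 0 0 63.6" --pt "1 -0.182 0.488 -0.02 0 0 63.6" --pt "1 -0.182 0.488 -0.02 0 0 63.6" --pt "1 -0.182 0.488 -0.02 0 0 63.6" --pt "1 -0.182 0.488 -0.02 0 0 63.6" --pt "1 -0.182 0.488 -0.02 0 0 63.6" --pt "1 -0.182 0.488 -0.02 0 0 63.6" --grip_force 40

```text
clock: 2.55
position: [0.6336, 0.181, 0.2515]
ee_rot: [1.0, 0.001, 0.0, -0.0]
ft_force: [-0.1, 0.2, -0.1]
grip_width: 0.995
```

servo_tool --pt "1 0.001 0.001 0.06 0 0 0" --pt "1 0.001 0.001 0.115 0 0 0" --pt "1 0.001 0.001 0.15 0 0 0" --pt "1 0.001 0.001 0.173 0 0 0" --pt "1 0.001 0.001 0.173 0 0 0" --pt "0.3 0.001 0.001 0.173 0 0 0" --pt "0 0.001 0.001 0.173 0 0 0" --pt "0 0.001 0.001 0.173 0 0 0" --pt "0 0.001 0.001 0.173 0 0 0" --pt "0 0.001 0.001 0.173 0 0 0" --pt "0 0.001 0.001 0.173 0 0 0" --pt "0 0.001 0.001 0.173 0 0 0" --grip_force 40

```text
clock: 4.05
position: [0.6357, 0.1791, 0.0796]
ee_rot: [1.0, -0.0, 0.001, -0.0]
ft_force: [-0.8, -0.4, 6.9]
grip_width: 0.434
```

servo_tool --pt "0 0 0 -0.005 0 0 0" --pt "0 0 0 -0.02 0 0 0" --pt "0 0 0 -0.05 0 0 0" --pt "0 0 0 -0.09 0 0 0" --pt "0 0 0 -0.12 0 0 0" --pt "0 0 0 -0.13 0 0 0" --pt "0 0 0 -0.13 0 0 0"

```text
clock: 4.92
position: [0.6351, 0.1788, 0.2084]
ee_rot: [1.0, 0.0, 0.0, -0.0]
ft_force: [-0.2, -0.6, -3.1]
grip_width: 0.437
```

```bash
python3 - <<'E'
from h import *
im,d=eyes.camera("scene"); cv2.imwrite("pics/scene1.png",cv2.resize(im[130:300,220:480],None,fx=3,fy=3))
o=monitor.get_obs(); print(o["position"],o["ft_force"],o["torque"],o["grip_width"],o["clock"])
E
```

```text
[0.63465145 0.17874203 0.20731318] [ 0.1826657  -0.26280013 -2.83184196] [0.02247709 0.00276128 0.00688005] 0.4367416870853734 4.975
```

View pics/scene1.png

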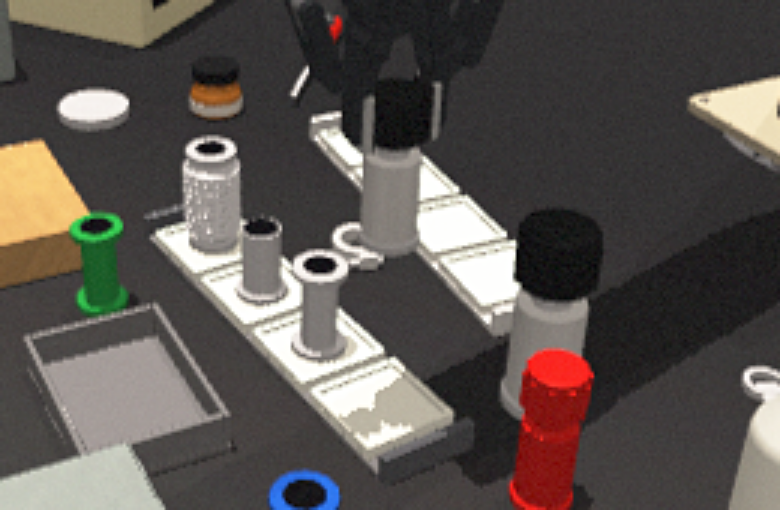

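servo_tool --pt "0 -0.02 0.03 0 0 0 0" --pt "0 -0.045 0.085 0 0 0 0" --pt "0 -0.07 0.135 0 0 0 0" --pt "0 -0.095 0.185 0 0 0 0" --pt "0 -0.12 0.235 0 0 0 0" --pt "0 -0.145 0.285 0 0 0 0" --pt "0 -0.165 0.32 0 0 0 0" --pt "0 -0.173 0.336 0 0 0 0" --pt "0 -0.173 0.336 0.01 0 0 0" --pt "0 -0.173 0.336 0.05 0 0 0" --pt "0 -0.173 0.336 0.09 0 0 0" --pt "0 -0.173 0.336 0.11 0 0 0" --pt "0 -0.173 0.336 0.118 0 0 0" --pt "0 -0.173 0.336 0.121 0 0 0" --pt "0 -0.173 0.336 0.123 0 0 0" --pt "0 -0.173 0.336 0.125 0 0 0" --pt "0 -0.173 0.336 0.125 0 0 0"

```text
clock: 7.1
position: [0.4622, -0.1572, 0.0835]
ee_rot: [1.0, -0.0, 0.0, -0.0]
ft_force: [0.4, 0.3, -2.0]
grip_width: 0.434
```

```bash
python3 - <<'E'
from h import *
im,d=eyes.camera("scene"); cv2.imwrite("pics/scene2.png",cv2.resize(im[130:260,280:440],None,fx=4,fy=4))
o=monitor.get_obs(); print(o["position"],o["ft_force"],o["grip_width"],o["clock"])
E
```

```text
[ 0.46224466 -0.15716793  0.08355043] [-0.51588174  0.84336548 -2.89379891] 0.42986100784487424 7.15
```

View pics/scene2.png

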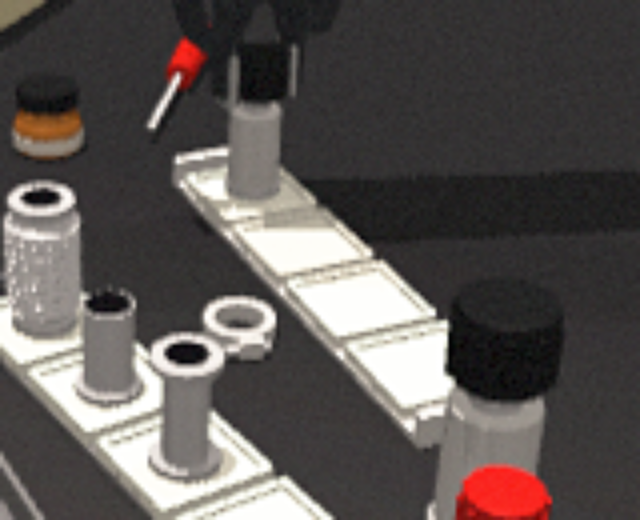

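servo_tool --pt "0 0 0 0.001 0 0 0" --pt "0 0 0 0.002 0 0 0" --pt "0 0 0 0.003 0 0 0" --pt "0 0 0 0.0035 0 0 0" --pt "0 0 0 0.004 0 0 0" --pt "0 0 0 0.0045 0 0 0" --pt "0 0 0 0.0045 0 0 0"

```text
clock: 8.02
position: [0.4622, -0.1572, 0.0795]
ee_rot: [1.0, -0.0, 0.0, -0.0]
ft_force: [-3.3, 0.7, 8.3]
grip_width: 0.436
```

servo_tool --pt "0.5 0 0 0 0 0 0" --pt "0.7 0 0 0 0 0 0" --pt "1 0 0 0 0 0 0" --pt "1 0 0 0 0 0 0" --pt "1 0 0 0 0 0 0" --pt "1 0 0 -0.02 0 0 0" --pt "1 0 0 -0.07 0 0 0" --pt "1 0 0 -0.12 0 0 0" --pt "1 0.01 -0.01 -0.14 0 0 0" --pt "1 0.182 -0.264 -0.14 0 0 0" --pt "1 0.182 -0.264 -0.14 0 0 0" --pt "1 0.182 -0.264 -0.14 0 0 0" --pt "1 0.182 -0.264 -0.14 0 0 0" --pt "1 0.182 -0.264 -0.14 0 0 0" --pt "1 0.182 -0.264 -0.14 0 0 0" --pt "1 0.182 -0.264 -0.14 0 0 0" --pt "1 0.182 -0.264 -0.14 0 0 0"

```text
clock: 10.15
position: [0.6439, 0.1052, 0.2192]
ee_rot: [1.0, -0.001, 0.0, 0.0]
ft_force: [-0.4, 0.4, -1.0]
grip_width: 0.997
```

```bash
python3 - <<'E'
from h import *
im,d=eyes.camera("scene"); cv2.imwrite("pics/scene3.png",cv2.resize(im[110:300,220:480],None,fx=3,fy=3))
o=monitor.get_obs(); print(o["position"],o["ft_force"],o["grip_width"],o["clock"])
E
```

```text
[0.6439135  0.10530382 0.21929439] [ 0.1926106   0.26273067 -0.33688156] 1.0025550420734335 10.2
```

View pics/scene3.png

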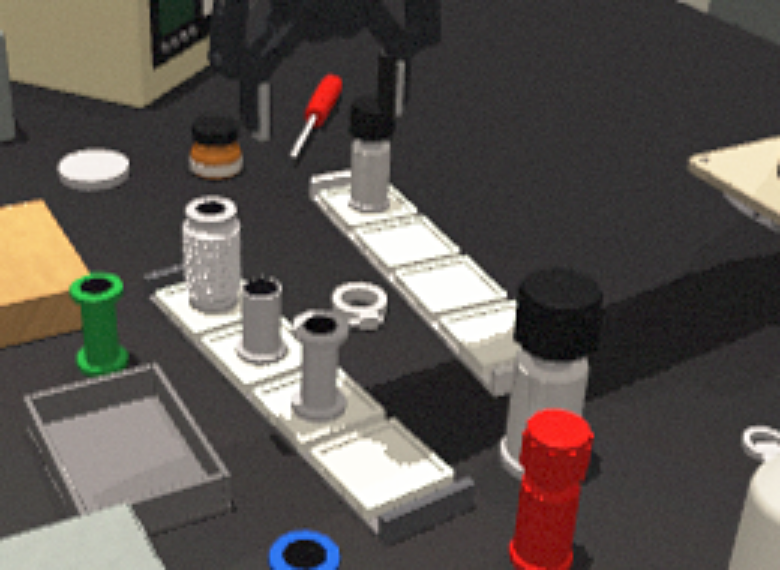

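servo_tool --pt "1 0 -0.001 0.05 0 0 0" --pt "1 0 -0.001 0.1 0 0 0" --pt "1 0 -0.001 0.15 0 0 0" --pt "1 0 -0.001 0.18 0 0 0" --pt "1 0 -0.001 0.19 0 0 0" --pt "1 0 -0.001 0.19 0 0 0" --pt "0.3 0 -0.001 0.19 0 0 0" --pt "0 0 -0.001 0.19 0 0 0" --pt "0 0 -0.001 0.19 0 0 0" --pt "0 0 -0.001 0.19 0 0 0" --pt "0 0 -0.001 0.19 0 0 0" --pt "0 0 -0.001 0.19 0 0 0" --pt "0 0 -0.001 0.19 0 0 0"

```text
clock: 11.82
position: [0.6448, 0.108, 0.0298]
ee_rot: [1.0, -0.0, 0.001, -0.0]
ft_force: [0.5, 0.0, 6.1]
grip_width: 0.403
```

servo_tool --pt "0 0 0 0 0 0 0" --pt "0 0 0 0 0 0 0" --pt "0 0 0 0 0 0 0"

```text
clock: 12.2
position: [0.6448, 0.108, 0.0297]
ee_rot: [1.0, -0.0, 0.001, -0.0]
ft_force: [0.5, 0.2, 5.9]
grip_width: 0.402
```

```bash
python3 - <<'E'
from h import *
im,d=eyes.camera("scene"); cv2.imwrite("pics/scene4.png",cv2.resize(im[170:290,260:400],None,fx=5,fy=5))
o=monitor.get_obs(); print(o["position"],o["ft_force"],o["grip_width"],o["clock"])
E
```

```text
[0.64476521 0.10802617 0.02977204] [-0.1537127   0.50335266  5.24740809] 0.4029256200363768 12.25
```

View pics/scene4.png

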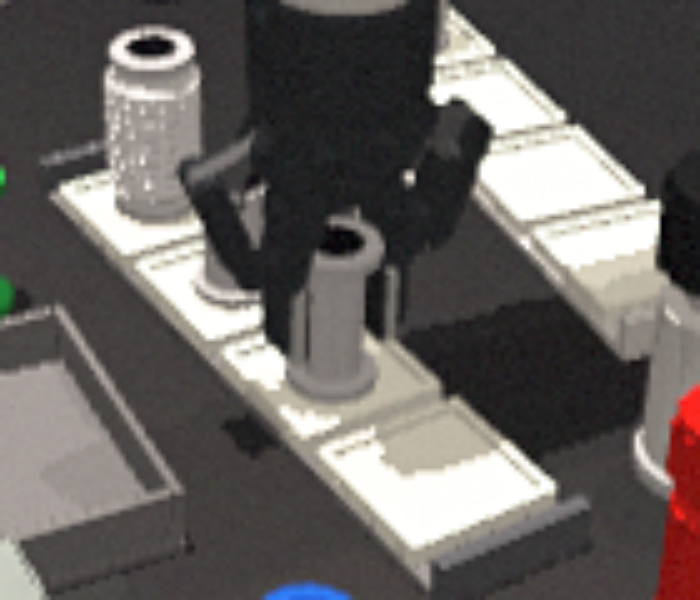

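The gripper stopped on the nipple's top flange at (350,245), and the pads at (300,320) and (390,300) aren't touching the tube. I'll open, rise and grip the flange with the pads instead.

servo_tool --pt "0.6 0 0 0 0 0 0" --pt "0.8 0 0 0 0 0 0" --pt "0.8 0 0 0 0 0 0" --pt "0.8 0 0 -0.01 0 0 0" --pt "0.8 0 0 -0.02 0 0 0" --pt "0.8 0 0 -0.028 0 0 0" --pt "0.8 0 0 -0.028 0 0 0" --pt "0.4 0 0 -0.028 0 0 0" --pt "0 0 0 -0.028 0 0 0" --pt "0 0 0 -0.028 0 0 0" --pt "0 0 0 -0.028 0 0 0" --pt "0 0 0 -0.028 0 0 0" --pt "0 0 0 -0.028 0 0 0"

```text
clock: 13.88
position: [0.644, 0.1078, 0.0567]
ee_rot: [1.0, -0.0, -0.0, -0.0]
ft_force: [-0.6, 0.1, 1.3]
grip_width: 0.449
```

```bash
python3 - <<'E'
from h import *
im,d=eyes.camera("scene"); cv2.imwrite("pics/scene5.png",cv2.resize(im[170:290,260:400],None,fx=5,fy=5))
E
```

```text
(no output)
```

View pics/scene5.png

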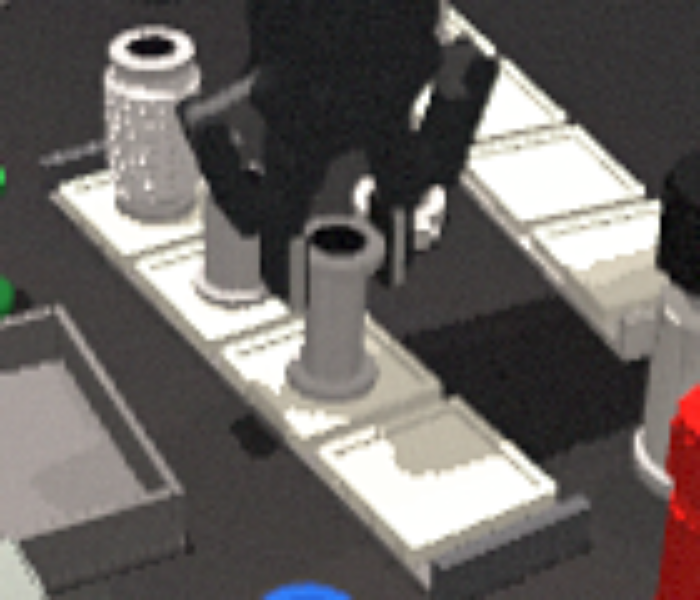

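servo_tool --pt "0 0 0 -0.005 0 0 0" --pt "0 0 0 -0.02 0 0 0" --pt "0 0 0 -0.05 0 0 0" --pt "0 0 0 -0.09 0 0 0" --pt "0 0 0 -0.12 0 0 0" --pt "0 0 0 -0.13 0 0 0" --pt "0 0 0 -0.13 0 0 0"

```text
clock: 14.8
position: [0.6442, 0.1078, 0.1871]
ee_rot: [1.0, -0.0, 0.0, -0.0]
ft_force: [0.2, -0.4, -2.1]
grip_width: 0.444
```

```bash
python3 - <<'E'
from h import *
im,d=eyes.camera("scene"); cv2.imwrite("pics/scene6.png",cv2.resize(im[100:290,220:480],None,fx=3,fy=3))
o=monitor.get_obs(); print(o["position"],o["ft_force"],o["torque"],o["grip_width"])
E
```

```text
[0.64368493 0.10783597 0.18595954] [-1.02783198 -0.2857207  -2.62876637] [-0.03745648  0.01762338 -0.004831  ] 0.44617764742965654
```

View pics/scene6.png

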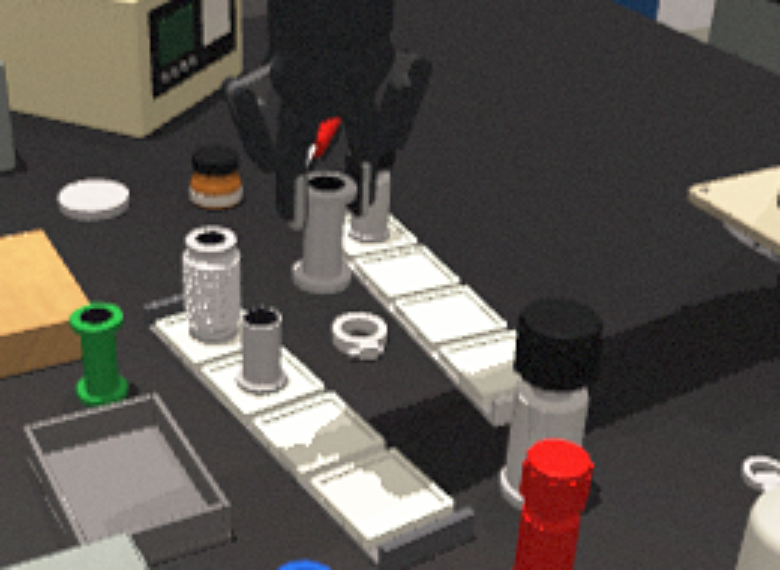

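servo_tool --pt "0 -0.02 0.02 0 0 0 0" --pt "0 -0.055 0.055 0 0 0 0" --pt "0 -0.09 0.095 0 0 0 0" --pt "0 -0.13 0.135 0 0 0 0" --pt "0 -0.16 0.165 0 0 0 0" --pt "0 -0.178 0.184 0 0 0 0" --pt "0 -0.178 0.184 0.01 0 0 0" --pt "0 -0.178 0.184 0.05 0 0 0" --pt "0 -0.178 0.184 0.09 0 0 0" --pt "0 -0.178 0.184 0.115 0 0 0" --pt "0 -0.178 0.184 0.122 0 0 0" --pt "0 -0.178 0.184 0.125 0 0 0" --pt "0 -0.178 0.184 0.126 0 0 0" --pt "0 -0.178 0.184 0.127 0 0 0" --pt "0 -0.178 0.184 0.128 0 0 0" --pt "0 -0.178 0.184 0.129 0 0 0" --pt "0 -0.178 0.184 0.1295 0 0 0" --pt "0 -0.178 0.184 0.13 0 0 0" --pt "0 -0.178 0.184 0.13 0 0 0"

```text
clock: 17.23
position: [0.4661, -0.0762, 0.0568]
ee_rot: [1.0, -0.0, -0.0, -0.0]
ft_force: [-0.1, 0.6, -1.0]
grip_width: 0.448
```

servo_tool --pt "0 0 0 0.0005 0 0 0" --pt "0 0 0 0.001 0 0 0" --pt "0 0 0 0.001 0 0 0"

```text
clock: 17.6
position: [0.4665, -0.0762, 0.0564]
ee_rot: [1.0, -0.0, 0.0, -0.0]
ft_force: [-2.2, 0.4, 8.2]
grip_width: 0.446
```

servo_tool --pt "0.5 0 0 0 0 0 0" --pt "0.7 0 0 0 0 0 0" --pt "1 0 0 0 0 0 0" --pt "1 0 0 0 0 0 0" --pt "1 0 0 0 0 0 0" --pt "1 0 0 -0.02 0 0 0" --pt "1 0 0 -0.07 0 0 0" --pt "1 0 0 -0.12 0 0 0" --pt "1 0.01 -0.01 -0.16 0 0 0" --pt "1 0.187 -0.102 -0.16 0 0 0" --pt "1 0.187 -0.102 -0.16 0 0 0" --pt "1 0.187 -0.102 -0.16 0 0 0" --pt "1 0.187 -0.102 -0.16 0 0 0" --pt "1 0.187 -0.102 -0.16 0 0 0" --pt "1 0.187 -0.102 -0.16 0 0 0" --pt "1 0.187 -0.102 -0.16 0 0 0"

```text
clock: 19.6
position: [0.6525, 0.0248, 0.2167]
ee_rot: [1.0, -0.001, 0.0, -0.0]
ft_force: [-0.2, 0.0, -0.4]
grip_width: 0.995
```

```bash
python3 - <<'E'
from h import *
im,d=eyes.camera("scene"); cv2.imwrite("pics/scene7.png",cv2.resize(im[110:300,220:480],None,fx=3,fy=3))
o=monitor.get_obs(); print(o["position"],o["ft_force"],o["grip_width"],o["clock"])
E
```

```text
[0.6525867  0.02509537 0.21662169] [ 0.17154085  0.20415421 -0.92737635] 0.9997500197617387 19.65
```

View pics/scene7.png

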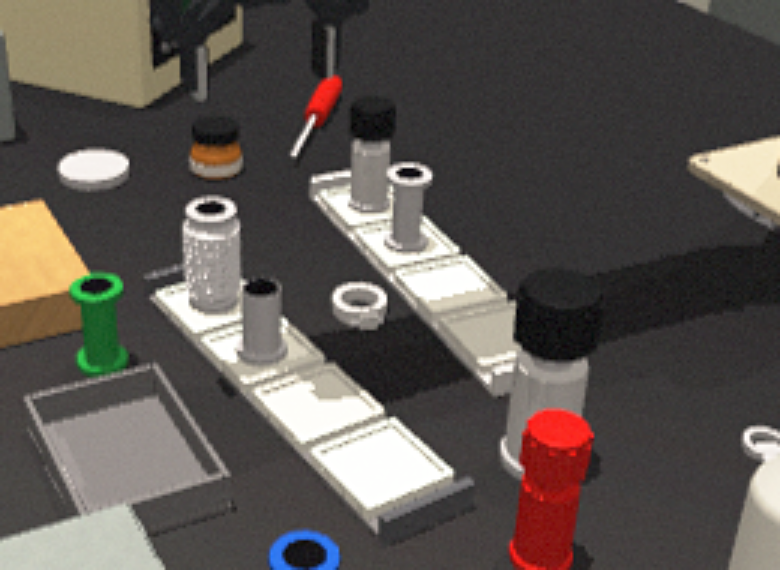

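servo_tool --pt "1 0 0 0.05 0 0 0" --pt "1 0 0 0.1 0 0 0" --pt "1 0 0 0.145 0 0 0" --pt "1 0 0 0.17 0 0 0" --pt "1 0 0 0.178 0 0 0" --pt "1 0 0 0.178 0 0 0" --pt "0.3 0 0 0.178 0 0 0" --pt "0 0 0 0.178 0 0 0" --pt "0 0 0 0.178 0 0 0" --pt "0 0 0 0.178 0 0 0" --pt "0 0 0 0.178 0 0 0" --pt "0 0 0 0.178 0 0 0" --pt "0 0 0 0.178 0 0 0"

```text
clock: 21.28
position: [0.6535, 0.0259, 0.0385]
ee_rot: [1.0, -0.0, 0.001, -0.0]
ft_force: [-1.6, 1.2, 5.3]
grip_width: 0.34
```

servo_tool --pt "0 0 0 -0.005 0 0 0" --pt "0 0 0 -0.02 0 0 0" --pt "0 0 0 -0.06 0 0 0" --pt "0 0 0 -0.09 0 0 0" --pt "0 0 0 -0.1 0 0 0" --pt "0 -0.03 0.004 -0.1 0 0 0" --pt "0 -0.08 0.01 -0.1 0 0 0" --pt "0 -0.13 0.016 -0.1 0 0 0" --pt "0 -0.17 0.022 -0.1 0 0 0" --pt "0 -0.184 0.022 -0.1 0 0 0" --pt "0 -0.184 0.022 -0.09 0 0 0" --pt "0 -0.184 0.022 -0.05 0 0 0" --pt "0 -0.184 0.022 -0.02 0 0 0" --pt "0 -0.184 0.022 -0.01 0 0 0" --pt "0 -0.184 0.022 -0.006 0 0 0" --pt "0 -0.184 0.022 -0.004 0 0 0" --pt "0 -0.184 0.022 -0.003 0 0 0" --pt "0 -0.184 0.022 -0.002 0 0 0" --pt "0 -0.184 0.022 -0.001 0 0 0" --pt "0 -0.184 0.022 -0.001 0 0 0"

```text
clock: 23.78
position: [0.4691, 0.0039, 0.0389]
ee_rot: [1.0, -0.0, 0.0, -0.0]
ft_force: [0.5, -0.2, -0.5]
grip_width: 0.339
```

servo_tool --pt "0 0 0 0.0005 0 0 0" --pt "0 0 0 0.001 0 0 0" --pt "0 0 0 0.001 0 0 0"

```text
clock: 24.15
position: [0.4692, 0.0039, 0.0384]
ee_rot: [1.0, -0.0, 0.0, -0.0]
ft_force: [-4.1, 0.5, 8.9]
grip_width: 0.337
```

servo_tool --pt "0.5 0 0 0 0 0 0" --pt "0.7 0 0 0 0 0 0" --pt "1 0 0 0 0 0 0" --pt "1 0 0 0 0 0 0" --pt "1 0 0 0 0 0 0" --pt "1 0 0 -0.02 0 0 0" --pt "1 0 0 -0.07 0 0 0" --pt "1 0 0 -0.12 0 0 0" --pt "1 0 0 -0.16 0 0 0" --pt "1 0.01 0.01 -0.18 0 0 0" --pt "1 0.19 0.059 -0.18 0 0 0" --pt "1 0.19 0.059 -0.18 0 0 0" --pt "1 0.19 0.059 -0.18 0 0 0" --pt "1 0.19 0.059 -0.18 0 0 0" --pt "1 0.19 0.059 -0.18 0 0 0" --pt "1 0.19 0.059 -0.18 0 0 0"

```text
clock: 26.15
position: [0.6584, -0.0549, 0.2189]
ee_rot: [1.0, 0.0, 0.001, -0.001]
ft_force: [0.0, 0.3, 1.3]
grip_width: 1.001
```

servo_tool --pt "1 0 0 0.05 0 0 0" --pt "1 0 0 0.1 0 0 0" --pt "1 0 0 0.145 0 0 0" --pt "1 0 0 0.168 0 0 0" --pt "1 0 0 0.173 0 0 0" --pt "1 0 0 0.173 0 0 0" --pt "0.3 0 0 0.173 0 0 0" --pt "0 0 0 0.173 0 0 0" --pt "0 0 0 0.173 0 0 0" --pt "0 0 0 0.173 0 0 0" --pt "0 0 0 0.173 0 0 0" --pt "0 0 0 0.173 0 0 0" --pt "0 0 0 0.173 0 0 0"

```text
clock: 27.78
position: [0.6596, -0.0552, 0.0458]
ee_rot: [1.0, -0.0, 0.001, -0.0]
ft_force: [-1.2, 0.6, 5.1]
grip_width: 0.527
```

servo_tool --pt "0 0 0 -0.005 0 0 0" --pt "0 0 0 -0.02 0 0 0" --pt "0 0 0 -0.06 0 0 0" --pt "0 0 0 -0.1 0 0 0" --pt "0 0 0 -0.11 0 0 0" --pt "0 -0.03 -0.02 -0.11 0 0 0" --pt "0 -0.07 -0.05 -0.11 0 0 0" --pt "0 -0.11 -0.085 -0.11 0 0 0" --pt "0 -0.15 -0.12 -0.11 0 0 0" --pt "0 -0.186 -0.139 -0.11 0 0 0" --pt "0 -0.186 -0.139 -0.11 0 0 0" --pt "0 -0.186 -0.139 -0.07 0 0 0" --pt "0 -0.186 -0.139 -0.03 0 0 0" --pt "0 -0.186 -0.139 -0.012 0 0 0" --pt "0 -0.186 -0.139 -0.006 0 0 0" --pt "0 -0.186 -0.139 -0.004 0 0 0" --pt "0 -0.186 -0.139 -0.003 0 0 0" --pt "0 -0.186 -0.139 -0.002 0 0 0" --pt "0 -0.186 -0.139 -0.001 0 0 0" --pt "0 -0.186 -0.139 -0.001 0 0 0"

```text
clock: 30.28
position: [0.4731, 0.0839, 0.0459]
ee_rot: [1.0, 0.0, 0.0, -0.0]
ft_force: [0.2, -0.4, -2.0]
grip_width: 0.525
```

servo_tool --pt "0 0 0 0.0005 0 0 0" --pt "0 0 0 0.001 0 0 0" --pt "0 0 0 0.001 0 0 0"

```text
clock: 30.65
position: [0.4733, 0.0839, 0.0457]
ee_rot: [1.0, -0.0, -0.0, -0.0]
ft_force: [-5.7, -0.6, 12.8]
grip_width: 0.525
```

servo_tool --pt "0.6 0 0 0 0 0 0" --pt "0.8 0 0 0 0 0 0" --pt "1 0 0 0 0 0 0" --pt "1 0 0 0 0 0 0" --pt "1 0 0 0 0 0 0" --pt "1 0 0 -0.02 0 0 0" --pt "1 0 0 -0.07 0 0 0" --pt "1 0 0 -0.12 0 0 0" --pt "1 0 0 -0.17 0 0 0" --pt "1 0 0 -0.21 0 0 0" --pt "1 -0.1 -0.33 -0.21 0 0 0" --pt "1 -0.1 -0.33 -0.21 0 0 0" --pt "1 -0.1 -0.33 -0.21 0 0 0" --pt "1 -0.1 -0.33 -0.21 0 0 0" --pt "1 -0.1 -0.33 -0.21 0 0 0" --pt "1 -0.1 -0.33 -0.21 0 0 0" --pt "1 -0.1 -0.33 -0.21 0 0 0" --pt "1 -0.1 -0.33 -0.21 0 0 0"

```text
clock: 32.9
position: [0.3736, 0.4129, 0.2547]
ee_rot: [1.0, -0.0, 0.0, 0.0]
ft_force: [-0.3, -0.4, 0.2]
grip_width: 0.995
```

```bash
python3 - <<'E'
from h import *
im,d=eyes.camera("scene"); im2,d=eyes.camera("top")
cv2.imwrite("pics/end.png",np.vstack([cv2.resize(im[110:300,250:440],(600,300*2))[:300*2:1][:600],])[:, :])
cv2.imwrite("pics/endtop.png",cv2.resize(im2[140:290,220:480],None,fx=3,fy=3))
P=cloud("top",d);X,Y,Z=P[...,0],P[...,1],P[...,2]
for n,c,h in(("bellows",(.4735,.0836),.098),("nipple",(.466,-.0763),.082),("stub",(.4698,.0037),.070),("valve",(.4623,-.1562),.116)):
    m=(np.hypot(X-c[0],Y-c[1])<.04)&(abs(Z-h)<.006); q=P[m]
    print(n,c,len(q),cv2.minEnclosingCircle((q[:,:2]*1000).astype(np.float32)),np.percentile(q[:,2],[5,50,95]).round(4))
o=monitor.get_obs(); print(o["position"],o["ft_force"],o["clock"])
E
```

```text
bellows (0.4735, 0.0836) 304 ((472.38665771484375, 81.81332397460938), 19.85749626159668) [0.0946 0.0978 0.101 ]
nipple (0.466, -0.0763) 295 ((467.0127258300781, -76.03572845458984), 19.670631408691406) [0.0784 0.0816 0.0854]
stub (0.4698, 0.0037) 165 ((468.121337890625, 3.9121713638305664), 14.946340560913086) [0.0672 0.07   0.0731]
valve (0.4623, -0.1562) 296 ((461.09478759765625, -156.44140625), 20.15372085571289) [0.1119 0.1153 0.1186]
[0.37397736 0.41257289 0.25500259] [ 0.08589046 -0.77501892  0.37863382] 33.0
```

View pics/end.png

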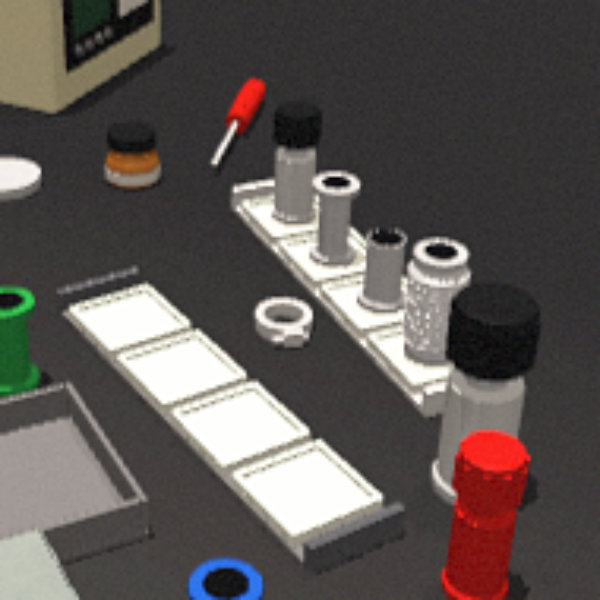

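View pics/endtop.png

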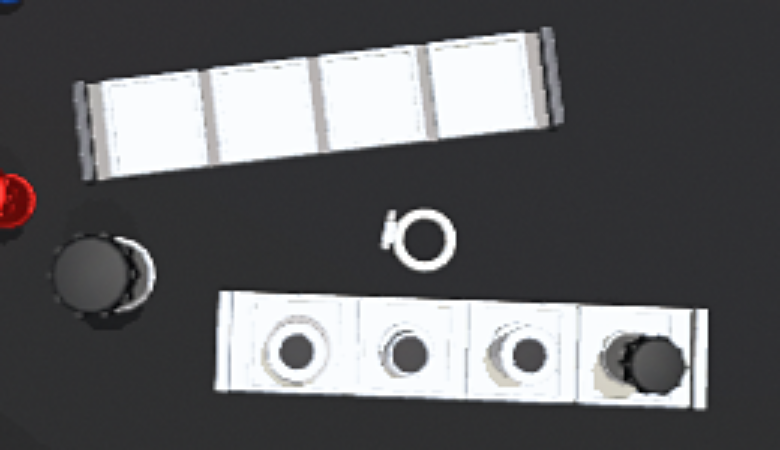

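All four stand upright within 2 mm of their seat centres, in reversed order, and the decoys haven't moved. I'm handing in.

```bash
python3 -c "
from h import *
print(ticket.hand_in())"
```

```text
the job is handed in; nothing more can be done
None
```

All four fittings are in the assembly rack in reverse order, and I handed the job in at about 33 s on the robot's clock. From the robot's left, the row was valve, nipple, stub, bellows. It is now bellows, stub, nipple, valve.

- **Final check:** By the last top-camera depth picture, each piece is within about 2 mm of its seat centre. Tops are within about 1 mm of the expected heights, so all stand flat and upright. The gripper is open and well clear, with nothing touched. The look-alikes were left alone.
- **Setting down:** I lowered each piece in about 1 mm steps or less until it touched. The wrist force at contact was 8 to 13 N.
- **One failed grasp:** My first grip on the nipple's tube stopped on its top flange before the pads reached the tube. I opened, rose 28 mm and gripped the flange instead, and that held.

No check at the end failed or disagreed.

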